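# Load a sample cell in a photometer's turntable and index it into the light path

## Task

Lift the amber sample cell off its sloped rest and lay it gently across the empty pair of forks at the front of the photometer's turntable (the side facing the robot), stoppers up, with both end stubs at the bottom of their slots, and let go of it. Then push the turntable round by its blue-topped finger posts until it drops into the detent that has the sample cell in the light path under the hood, where the clear blank cell is now. Both cells must stay seated in their forks, and the flask and bottles nearby must stay where they are.

Things in the scene. Friction and masses are not known exactly. Their poses are not given: they have to be found in the camera images.
- photometer: Fixed white bench photometer, 184 x 186 mm, base 28 mm high. Origin on the worktop, on the turntable's upright axis. Front (loading side, towards the robot) = its -x; light path on its -y (right): towers (inner faces x +-68 mm, y -46 to -96, 94 high) and a bridge (x +-90, y -72 to -98, to 145 high) with a hood (x +-27, y -48 to -88, 118 to 133 high) over the cell. All heights given are above the worktop.
- turntable_hub (a point): On the axis of the aluminium turntable (156 mm across) at its upper face, 40 mm high; turns with it. Black hub knob 18 mm high on top. Four like fork stations (front, right, rear, left), finger posts half-way between; only the right one, in the light path, is filled at first. A cell lies across the radius, its axis 55 mm from the turntable's axis.
- front_seat (a point): Where the middle of a cell seated at the front station lies, 70 mm high, the cell along this point's y (axes as the photometer's). Each station is two black fork plates 5 mm thick, 69 mm apart between centres, each with an open-topped slot 12.5 mm wide, flat bottom 65 mm high, mouth flared to 20 mm; fork tops 86 mm high.
- beam_seat (a point): Where the middle of a cell in the light path under the hood lies, 70 mm high; a cell there lies along this point's x (axes as the photometer's). Fixed to the base.
- sample_mid (a point): Middle, on the axis, of the loose amber sample cell, 90 g: glass 24 mm dia. x 44 mm, then at each end a steel cap 26 mm dia. x 7 mm and a stub 10 mm dia. x 9.5 mm; 77 mm overall. Own y along the cell, falling at 35 degrees on the rest; z to the side with two white stoppers (tops 22 mm from the axis, 16 mm either side of the middle). Grip it by the glass; 20 N is enough.
- sample_tip1 (a point): Tip of the sample cell's stub on its -y side, 38.5 mm from the middle, on the axis.
- sample_tip2 (a point): Tip of the sample cell's stub on its +y side, 38.5 mm from the middle, on the axis.
- blank_mid (a point): Middle of the clear blank cell, loose, same form and size, which starts seated in the light path under the hood. Its own y runs along the cell, z to its stoppers.
- blank_tip1 (a point): Tip of the blank cell's stub on its -y side, on the axis.
- blank_tip2 (a point): Tip of the blank cell's stub on its +y side, on the axis.
- turntable (a joint): Turntable angle, rad, 0 at the start, growing anticlockwise from above (front station towards the light path). A sprung roller makes a detent every quarter turn (0, 1.571, ...): pushed past 0.785 it moves on into the next by itself, damped, in about a second. The push needed at a post is 6 to 12 N, more if fast.
- post_rear_left (a point): Top centre of the finger post that stands rear left at the start (45 degrees from the photometer's x towards its y); turns with the table. Posts are upright, 72 mm from the axis, top 109 mm high; the upper 24 mm, above the fork tops, is a blue sleeve 12 mm dia.
- post_front_left (a point): Top centre of the finger post that stands front left at the start; same form.
- sloped_rest: Fixed rest of bent steel sheet, 40 x 120 mm. Origin on the worktop; the cell's middle starts 68 mm above it. The cell lies along the rest's y, falling towards +y at 35 degrees, low stub against a stop. Two grey V saddles, 6 mm thick, 25.5 mm either side of the middle, carry its caps; the sheet runs 30 mm below the cell's axis, so the glass is free for fingers.
- conical_flask: Bystander: conical flask with yellowish contents, 83 mm dia., 130 mm high; origin at the centre of its underside.
- white_bottle: Bystander: white bottle with red print, 54 mm dia., 135 mm high; origin at the centre of its underside.
- dropper_bottle: Bystander: small brown dropper bottle with black teat, 28 mm dia., 84 mm high; origin at the centre of its underside.

How it is judged:
By the outcome, as a careful person would: the job done as asked, in the order asked, and still so for the second after the job is handed in, with the robot touching nothing.
It also fails if it takes over 50 s, if anything falls off the work surface, if the arm or the gripper's body presses on something with over 40 N, if the wrist force passes 120 N, or if a joint passes its speed limit or range.

## Robot

A 7-joint arm with a two-finger parallel gripper is mounted at the origin on a cart in front of the work surface, level with it; the furniture and walls round the work are solid. World frame = base frame: x ahead of the robot, y to its left, z up, the work surface at z = 0. Lengths are in m, angles in rad, forces in N, time in s.
With the tool pointing down it reaches from about 0.425 to 1.025 m from the base axis. Payload 9.4 kg.
Tool frame: the origin (TCP) lies midway between the tips of the shut fingers; the grasp point (between the pads) lies 19 mm behind it; z points along the fingers, y is the line along which they close (so a half turn about z gives the same grasp; the last joint's range is limited). The gripper opens to 85 mm and grips with 20 to 120 N. Pads are 22 mm wide; open, the fingers measure 114 mm over their backs; the gripper's body (76 mm by 85 mm) begins 54 mm behind the grasp point. The pads swing forward as they close: fully open they stand 13 mm farther back than shut.
Start: joints at [-1.324, 0.599, -0.003, 1.599, 0.002, 0.943, -0.08], TCP at [0.231, 0.687, 0.231] pointing down, gripper open.
Joint ranges: [-2.57, 2.57], [-0.35, 1.97], [-1.29, 1.29], [0.11, 2.56], [-1.05, 4.19], [0.11, 1.86], [-2.63, 2.63]. Speed limits (rad/s): [2.22, 2.22, 3.01, 3.01, 3.14, 3.14, 3.14].

## Interface

Orientations are given as a unit quaternion [w, x, y, z].
In Python, from cell import robot gives the robot as it stands.
- The arm moves only by the tool jog_arm, never from a script. Its argument "targets" is a list of rows, each an object with "linear": the shift along the tool's x, y, z in mm, a list of three; "angular": the turn, a rotation vector about the tool's x, y, z in rad, a list of three; "jaw": the finger opening in mm, from 0 to 85.4. A call has 1 to 20 rows; each row is the pose to reach, as a shift and turn from the pose commanded when the call began, along the tool's axes at that moment; what a row does not reach only later rows make up. A row lasts 1/8 s, in which the tool goes at most 62.5 mm and 10.7 degrees, less where a joint would pass 70% of its speed; a pose out of reach is approached as far as the arm can. A call with a gripper value outside its range is refused whole. The fingers move at their own pace and stop on an object; the grip force is fixed at half the most. Time passes only in rows, so rows that repeat a pose let the fingers close. It gives the time, the measured TCP pose, the force, the opening and the grip force at its end, in the units of the state.
- robot.observe(): the state, without advancing time (a new reading comes with each control period).
- robot.read_camera(name): name is "side" or "top"; returns (picture, depth): 480x640x3 uint8, red, green, blue; 480x640 float32, m along the optical axis (not along the pixel's ray), 0 where there is no reading.
- robot.camera_model(name): a dict with "fx", "fy", "cx", "cy" (pixels), "T" (4x4, takes a point from camera to world coordinates). Camera axes: x right, y down, z forward; pixel columns grow to the right and rows downward; lengths in m; the calibration is good to about 2 mm. A picture is of the moment at which its call begins. camera_model takes no time and is no camera call.
- robot.sign_off(): hands the job in; it is judged then, once.
Trained networks look in the newest picture that a camera, given by its name, has taken for a name from the list of things; names that differ only in an ending like _2 or _b are one class to them, and where a whole thing is asked for, a point or a joint stands for the part that bears it (a point fixed in the world has none). Each returns a list of dicts, best first, with "score" (0 to 1); they miss things now and then, are a little off and sometimes report something else, mostly with a low value. They report only what shows in the picture. A call takes as long as a camera call.
- robot.cut_out(camera, thing): "mask" (480x640 bool, what is visible of it) and "pixel" ([row, column] in pixels, amid what is visible of it).
- robot.pinpoint(camera, thing): "pixel" ([row, column] in pixels: a listed point, or the origin of a listed thing).
The state is a dict: "t": time; "joints": joint angles; "joint_vel": joint speeds; "joint_efforts": joint torques, N m; "eef_pos": TCP position; "eef_rot": TCP orientation; "wrist_force": force on the tool from outside, world axes, zero at the start; "wrist_torque": the same for the moment, N m; "opening": finger opening in m; "gripper_force": force on a finger pad.
Only numpy, scipy, OpenCV 4.12 (cv2) and the standard library are available. Lean on these libraries where they do the work, as an engineer would, in place of code of your own. Each camera call takes 0.05 s, during which the arm holds its last target. There are 200 camera calls.

## Working session

There is one attempt and no reset: what is moved stays moved. The work goes in short steps, Python scripts to look and compute and a tool call to move; the robot and the scene stay as the last step left them, time stands still between calls to the robot, and variables do not carry over. Pictures are saved under pics/ and viewed, at most 10 in all, crops included, and the job is handed in when it is done.

Besides the shell and the picture viewer there is one more tool, called as name(argument=value, ...), one argument or row to a line, values as JSON. jog_arm: Moves the arm, as the interface text tells. Its arguments: {"type":"object","properties":{"targets":{"type":"array","items":{"type":"object","properties":{"linear":{"type":"array","items":{"type":"number"}},"angular":{"type":"array","items":{"type":"number"}},"jaw":{"type":"number"}}}}},"required":["targets"]}

```bash
ls; mkdir -p pics; cat > h.py <<'E'
import numpy as np, cv2
from scipy.spatial.transform import Rotation as R
from cell import robot
def rot(q): return R.from_quat([q[1],q[2],q[3],q[0]])
def ray(cam,px):
    m=robot.camera_model(cam); T=np.array(m["T"])
    d=np.array([(px[1]-m["cx"])/m["fx"],(px[0]-m["cy"])/m["fy"],1.])
    return T[:3,3],T[:3,:3]@d
def atz(cam,px,z):
    o,d=ray(cam,px); return o+d*(z-o[2])/d[2]
def tri(p1,p2):
    (a,d),(b,e)=ray("side",p1),ray("top",p2)
    s=np.linalg.lstsq(np.c_[d,-e],b-a,rcond=None)[0]
    P,Q=a+s[0]*d,b+s[1]*e
    return (P+Q)/2,np.linalg.norm(P-Q)
E
python3 - <<'E'
from h import *
for c in("side","top"):
    p,d=robot.read_camera(c); cv2.imwrite(f"pics/{c}0.png",p[:,:,::-1]); print(c,np.round(robot.camera_model(c)["T"],3).tolist())
N="photometer turntable_hub front_seat beam_seat sample_mid sample_tip1 sample_tip2 blank_mid blank_tip1 blank_tip2 post_rear_left post_front_left sloped_rest conical_flask white_bottle dropper_bottle".split()
for n in N:
    r={c:robot.pinpoint(c,n) for c in("side","top")}
    for c in r: print(n,c,[(np.round(x["pixel"],1).tolist(),round(x["score"],2)) for x in r[c][:2]])
    if r["side"] and r["top"]: P,e=tri(r["side"][0]["pixel"],r["top"][0]["pixel"]); print("   ",np.round(P,4),round(e,4))
print(robot.observe())
E
```

```text
pics
side [[-0.979, -0.063, 0.195, 0.273], [-0.204, 0.375, -0.904, 1.166], [-0.016, -0.925, -0.38, 0.532], [0.0, 0.0, 0.0, 1.0]]
top [[-0.03, -0.997, 0.076, 0.419], [-0.999, 0.031, 0.011, 0.102], [-0.013, -0.075, -0.997, 1.242], [0.0, 0.0, 0.0, 1.0]]
photometer side [([282.0, 322.9], 0.6)]
photometer top [([247.0, 293.6], 0.72), ([269.3, 265.0], 0.29)]
    [ 4.959e-01  1.755e-01 -2.000e-04] 0.0049
turntable_hub side [([267.1, 321.8], 0.64)]
turntable_hub top []
front_seat side [([257.2, 348.2], 0.76), ([282.2, 320.3], 0.44)]
front_seat top [([268.7, 293.6], 0.96)]
    [0.4438 0.1725 0.0619] 0.0008
beam_seat side [([244.3, 325.3], 0.79), ([229.9, 370.9], 0.2)]
beam_seat top [([239.2, 319.1], 0.57), ([219.3, 260.9], 0.3)]
    [0.5044 0.1172 0.0632] 0.0001
sample_mid side [([324.4, 272.3], 0.74), ([241.9, 326.2], 0.71)]
sample_mid top [([238.8, 159.1], 0.63)]
    [0.5186 0.4557 0.0638] 0.0058
sample_tip1 side [([303.9, 283.2], 0.9), ([341.1, 263.8], 0.64)]
sample_tip1 top [([239.4, 170.3], 0.8), ([233.3, 146.1], 0.53)]
    [0.5114 0.4248 0.086 ] 0.0011
sample_tip2 side [([303.9, 283.2],
[... 1413 characters left out ...]
 array([-1.32375823,  0.59927871, -0.00250334,  1.59938081,  0.00181946,
        0.94289648, -0.07977522]), 'joint_vel': array([ 0.00091472, -0.00027834,  0.00134085,  0.00050296,  0.00134135,
        0.00039328, -0.00041001]), 'joint_efforts': array([-5.24049410e-04, -7.76191306e+01,  1.56346567e+00, -2.58388692e+01,
        1.24017129e-02,  1.93897082e-03, -5.64862077e-06]), 'eef_pos': array([0.23064453, 0.687348  , 0.23129695]), 'eef_rot': array([3.17225039e-05, 1.61133159e-01, 9.86932674e-01, 1.68768086e-05]), 'wrist_force': array([ 0.22005619,  0.79313212, -0.20088858]), 'wrist_torque': array([ 0.07268909, -0.00190333, -0.00261628]), 'gripper_force': 0.0, 'opening': 0.08547222591948668}
```

View images.

```bash
python3 - <<'E'
import cv2
t=cv2.imread("pics/top0.png"); s=cv2.imread("pics/side0.png")
cv2.imwrite("pics/top0c.png",cv2.resize(t[190:320,110:350],(800,433),interpolation=cv2.INTER_CUBIC))
cv2.imwrite("pics/side0c.png",cv2.resize(s[180:400,220:420],(545,600),interpolation=cv2.INTER_CUBIC))
E
```

```text
(no output)
```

View pics/top0c.png

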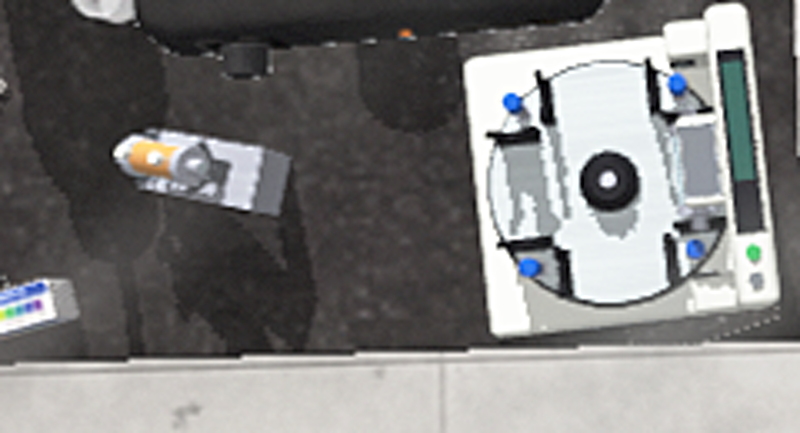

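View pics/side0c.png

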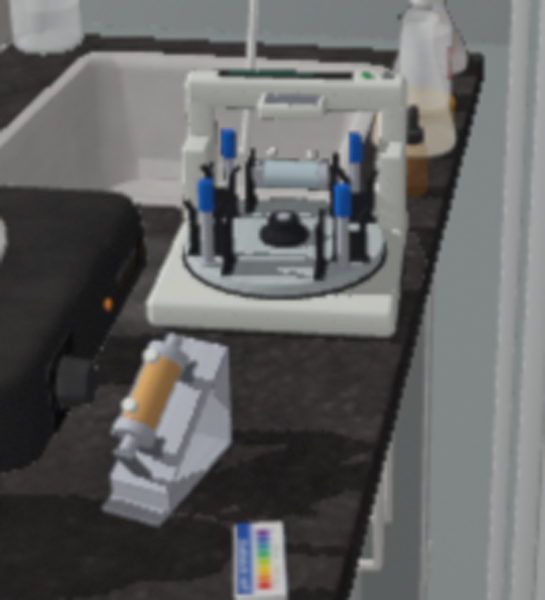

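View pics/top0.png

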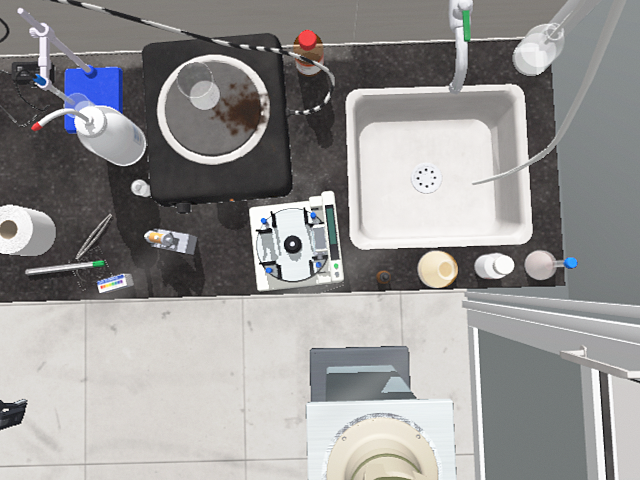

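```bash
cat >> h.py <<'E'
def cloud(cam,d,mask):
    m=robot.camera_model(cam);T=np.array(m["T"]); v,u=np.nonzero(mask&(d>0)); z=d[v,u]
    return np.c_[(u-m["cx"])/m["fx"]*z,(v-m["cy"])/m["fy"]*z,z]@T[:3,:3].T+T[:3,3]
def blue(p,d,cam,box):
    h=cv2.cvtColor(p,cv2.COLOR_RGB2HSV); m=((h[...,0]>100)&(h[...,0]<130)&(h[...,1]>140)&(h[...,2]>60)).astype(np.uint8)
    b=np.zeros_like(m); b[box]=1; n,l,s,c=cv2.connectedComponentsWithStats(m*b)
    return [(c[i][::-1],s[i][4],l==i) for i in range(1,n) if s[i][4]>=5]
E
python3 - <<'E'
from h import *
pt,dt=robot.read_camera("top"); ps,ds=robot.read_camera("side")
print("blue top")
B=[]
for c,a,m in blue(pt,dt,"top",np.s_[190:320,230:350]):
    w=atz("top",c,.105); B.append(w[:2]); print(c.round(1),a,w.round(4),cloud("top",dt,m)[:,2].max().round(3))
B=np.array(B);print("centre",B.mean(0))
print("blue side")
for c,a,m in blue(ps,ds,"side",np.s_[180:300,270:400]):
    print(c.round(1),a,atz("side",c,.097).round(4))
P={}
for k,a,b in(("hi",(303.9,283.2),(239.4,170.3)),("lo",(341.1,263.8),(233.3,146.1)),("mid",(324.4,272.3),(238.8,159.1))): P[k],e=tri(a,b);print(k,P[k].round(4),round(e,4))
print("mid of tips",(P["hi"]+P["lo"])/2, (P["lo"]-P["hi"]))
for nm,cam,p,d,box in(("top","top",pt,dt,np.s_[220:260,130:200]),("side","side",ps,ds,np.s_[290:370,240:310])):
    h=cv2.cvtColor(p,cv2.COLOR_RGB2HSV); m=(h[...,0]>8)&(h[...,0]<28)&(h[...,1]>110); b=np.zeros_like(m);b[box]=1;m&=b
    C=cloud(cam,d,m);print("amber",nm,m.sum(),np.median(C,0).round(4),C.min(0).round(3),C.max(0).round(3))
# surroundings of cell, height map
A=cloud("top",dt,np.ones(dt.shape,bool)); A=A[(A[:,2]>.03)&(A[:,2]<.5)]
for x0 in np.arange(.40,.72,.02):
    print(round(x0,2),[ (lambda q: round(float(q.max()),2) if len(q) else 0)(A[(abs(A[:,0]-x0)<.01)&(abs(A[:,1]-y0)<.02),2]) for y0 in np.arange(.24,.62,.04)])
for c in("conical_flask","white_bottle","dropper_bottle"):
    r=robot.pinpoint("side",c); print(c,[(x["pixel"],round(x["score"],2)) for x in r])
E
```

```text
blue top
[214.9 312.8] 26 [0.5515 0.128  0.105 ] 0.114
[220.5 263.3] 26 [0.5432 0.2292 0.105 ] 0.111
[264. 318.] 21 [0.4512 0.1204 0.105 ] 0.113
[269.9 268.4] 27 [0.4423 0.2211 0.105 ] 0.113
centre [0.49704636 0.17465106]
blue side
[232.4 303. ] 47 [0.5489 0.1379 0.097 ]
[234.1 349.9] 47 [0.4469 0.1306 0.097 ]
[251.2 295.4] 67 [0.5396 0.2367 0.097 ]
[252.8 344.9] 81 [0.4406 0.2276 0.097 ]
hi [0.5114 0.4248 0.086 ] 0.0011
lo [0.5283 0.4862 0.0508] 0.0024
mid [0.5186 0.4557 0.0638] 0.0058
mid of tips [0.51985917 0.45550413 0.06839458] [ 0.01689398  0.06135977 -0.03511651]
amber top 70 [0.5198 0.4643 0.0737] [0.507 0.442 0.065] [0.528 0.476 0.088]
amber side 252 [0.5122 0.4624 0.0727] [0.502 0.292 0.03 ] [0.598 0.481 0.085]
0.4 [0.03, 0, 0, 0, 0, 0, 0, 0, 0.05, 0.05]
0.42 [0.03, 0, 0, 0, 0, 0, 0, 0.05, 0.05, 0.05]
0.44 [0.11, 0, 0, 0, 0, 0, 0, 0.05, 0.05, 0.05]
0.46 [0.09, 0, 0, 0, 0, 0, 0, 0, 0, 0]
0.48 [0.05, 0, 0, 0, 0.08, 0.06, 0, 0, 0, 0]
0.5 [0.05, 0, 0, 0, 0.08, 0.1, 0.07, 0, 0, 0]
0.52 [0.09, 0.03, 0, 0, 0.08, 0.1, 0.08, 0, 0, 0]
0.54 [0.11, 0.03, 0, 0, 0, 0.07, 0.07, 0, 0, 0]
0.56 [0.04, 0.03, 0, 0, 0, 0, 0, 0, 0, 0]
0.58 [0.03, 0.03, 0, 0, 0.06, 0.05, 0, 0, 0, 0]
0.6 [0.08, 0.07, 0.08, 0.08, 0.08, 0.08, 0.08, 0, 0, 0]
0.62 [0.08, 0.08, 0.08, 0.08, 0.08, 0.08, 0.08, 0.07, 0, 0]
0.64 [0.08, 0.08, 0.08, 0.08, 0.08, 0.08, 0.08, 0.07, 0, 0]
0.66 [0.08, 0.08, 0.08, 0.08, 0.08, 0.08, 0.08, 0, 0, 0]
0.68 [0.08, 0.09, 0.09, 0.09, 0.09, 0.08, 0.08, 0.13, 0.15, 0]
0.7 [0.09, 0.1, 0.1, 0.1, 0.09, 0.08, 0.08, 0.19, 0.2, 0.29]
conical_flask []
white_bottle [([217.7, 377.6], 0.87)]
dropper_bottle [([242.1, 323.4], 0.73), ([250.8, 371.2], 0.49)]
```

```bash
cat >> h.py <<'E'
def rel(p,Rm,fromcmd=None):
    s=robot.observe(); p0,R0=(np.array(s["eef_pos"]),rot(s["eef_rot"])) if fromcmd is None else fromcmd
    print("lin",((R0.inv().apply(np.array(p)-p0))*1e3).round(1).tolist(),"ang",(R0.inv()*Rm).as_rotvec().round(4).tolist())
def cellframe(yaw=.25,t=np.radians(35)):
    u=np.array([np.sin(yaw),np.cos(yaw),0]); z=-(np.sin(t)*u+[0,0,np.cos(t)]); y=np.array([np.cos(yaw),-np.sin(yaw),0])
    return R.from_matrix(np.c_[np.cross(y,z),y,z])
MID=np.array([.519,.456,.068])
E
python3 - <<'E'
from h import *
F=cellframe(); z=F.as_matrix()[:,2]; print(z)
rel(MID+z*(.019-.09),F)
E
```

```text
[-0.14190508 -0.55574533 -0.81915204]
lin [-343.9, -87.0, 105.1] ang [0.4561, -0.4909, 1.4465]
```

jog_arm(
  targets=[
    {"linear":[-60,-15,0],"angular":[0.05,-0.05,0.16],"jaw":50},
    {"linear":[-120,-30,0],"angular":[0.1,-0.1,0.32],"jaw":50},
    {"linear":[-180,-45,20],"angular":[0.15,-0.16,0.48],"jaw":50},
    {"linear":[-240,-60,40],"angular":[0.2,-0.22,0.64],"jaw":50},
    {"linear":[-290,-74,60],"angular":[0.25,-0.27,0.8],"jaw":50},
    {"linear":[-330,-84,80],"angular":[0.3,-0.33,0.96],"jaw":50},
    {"linear":[-343.9,-87,95],"angular":[0.36,-0.38,1.12],"jaw":50},
    {"linear":[-343.9,-87,105.1],"angular":[0.41,-0.44,1.29],"jaw":50},
    {"linear":[-343.9,-87,105.1],"angular":[0.4561,-0.4909,1.4465],"jaw":50},
    {"linear":[-343.9,-87,105.1],"angular":[0.4561,-0.4909,1.4465],"jaw":50},
    {"linear":[-343.9,-87,105.1],"angular":[0.4561,-0.4909,1.4465],"jaw":50},
    {"linear":[-343.9,-87,105.1],"angular":[0.4561,-0.4909,1.4465],"jaw":50},
  ],
)

```text
t: 3.45
eef_pos: [0.529, 0.4955, 0.1271]
eef_rot: [0.184, 0.753, 0.586, -0.237]
wrist_force: [0.6, 0.1, 0.3]
opening: 0.0499
gripper_force: 0.0
```

```bash
python3 - <<'E'
from h import *
F=cellframe(); z=F.as_matrix()[:,2]
rel(MID+z*(.019-.09),F); rel(MID+z*.018,F)
print(robot.observe()["joints"].round(2))
ps,_=robot.read_camera("side"); pt,_=robot.read_camera("top")
a=cv2.resize(ps[220:380,210:370],(480,480),interpolation=2); b=cv2.resize(pt[190:290,120:220],(320,320),interpolation=2)
o=np.zeros((480,800,3),np.uint8); o[:,:480]=a; o[:320,480:]=b; cv2.imwrite("pics/pre.png",o[:,:,::-1])
E
```

```text
lin [0.5, 0.1, 0.8] ang [0.0005, -0.0019, 0.0019]
lin [0.3, 0.1, 89.8] ang [0.0005, -0.0019, 0.0019]
[-1.17  1.02  0.52  1.27 -0.13  1.47 -0.95]
```

View pics/pre.png

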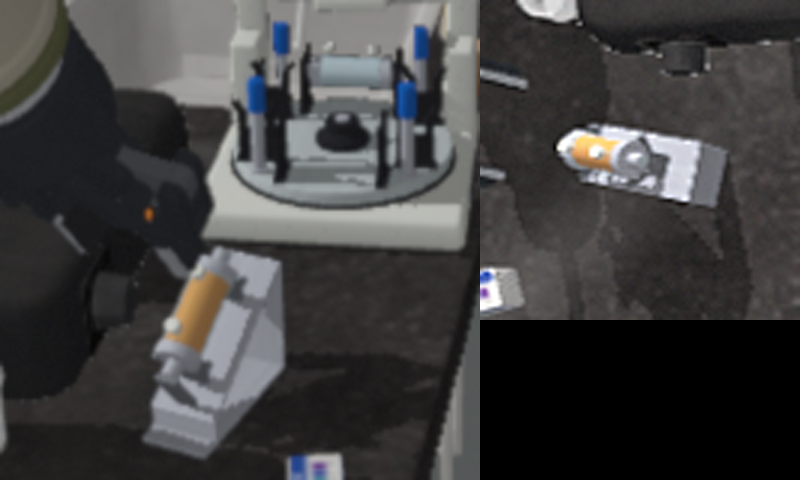

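```bash
cat >> h.py <<'E'
def proj(cam,P):
    m=robot.camera_model(cam);T=np.array(m["T"]);c=T[:3,:3].T@(np.array(P)-T[:3,3]); return np.array([c[1]/c[2]*m["fy"]+m["cy"],c[0]/c[2]*m["fx"]+m["cx"]]).round(1)
E
python3 - <<'E'
from h import *
s=robot.observe();p=s["eef_pos"];M=rot(s["eef_rot"]).as_matrix()
for c in("side","top"):
    for k in(-.025,0,.025): print(c,k,proj(c,p+M[:,1]*k-M[:,2]*.004),proj(c,p+M[:,1]*k-M[:,2]*.03))
    print("mid",proj(c,MID))
    h=[MID+M[:,0]*q for q in(-.0385,.0385)]; print("tips",[proj(c,q) for q in h])
E
```

```text
side -0.025 [304.5 270.7] [296.5 264.5]
side 0 [301.1 256.7] [293.1 250.2]
side 0.025 [297.8 243.1] [289.8 236.4]
mid [322.4 273.6]
tips [array([301.9, 282.8]), array([343.8, 264.1])]
top -0.025 [242.4 124.6] [240.  113.4]
top 0 [230.2 127.7] [227.6 116.5]
top 0.025 [218.  130.7] [215.2 119.6]
mid [237.1 158. ]
tips [array([239.6, 169.5]), array([234.7, 146.8])]
```

jog_arm(
  targets=[
    {"linear":[0,0,20],"jaw":50},
    {"linear":[0,0,45],"jaw":50},
    {"linear":[0,0,70],"jaw":50},
    {"linear":[0,0,83],"jaw":50},
    {"linear":[0,0,89],"jaw":50},
    {"linear":[0,0,89],"jaw":50},
  ],
)

```text
invalid input at $.targets[0]: expected keys linear, angular, jaw
```

jog_arm(
  targets=[
    {"linear":[0,0,0],"jaw":32},
    {"linear":[0,0,0],"jaw":26},
    {"linear":[0,0,0],"jaw":22},
    {"linear":[0,0,0],"jaw":18},
    {"linear":[0,0,0],"jaw":18},
    {"linear":[0,0,0],"jaw":18},
  ],
)

```text
invalid input at $.targets[0]: expected keys linear, angular, jaw
```

jog_arm(
  targets=[
    {"linear":[0,0,20],"angular":[0,0,0],"jaw":50},
    {"linear":[0,0,45],"angular":[0,0,0],"jaw":50},
    {"linear":[0,0,70],"angular":[0,0,0],"jaw":50},
    {"linear":[0,0,83],"angular":[0,0,0],"jaw":50},
    {"linear":[0,0,89],"angular":[0,0,0],"jaw":50},
    {"linear":[0,0,89],"angular":[0,0,0],"jaw":50},
  ],
)

```text
t: 4.3
eef_pos: [0.5166, 0.4462, 0.0536]
eef_rot: [0.184, 0.753, 0.585, -0.237]
wrist_force: [-0.5, -0.3, 1.0]
opening: 0.0501
gripper_force: 0.0
```

jog_arm(
  targets=[
    {"linear":[0,0,0],"angular":[0,0,0],"jaw":32},
    {"linear":[0,0,0],"angular":[0,0,0],"jaw":26},
    {"linear":[0,0,0],"angular":[0,0,0],"jaw":22},
    {"linear":[0,0,0],"angular":[0,0,0],"jaw":18},
    {"linear":[0,0,0],"angular":[0,0,0],"jaw":18},
    {"linear":[0,0,0],"angular":[0,0,0],"jaw":18},
  ],
)

```text
t: 5.05
eef_pos: [0.5148, 0.4474, 0.0539]
eef_rot: [0.183, 0.753, 0.586, -0.238]
wrist_force: [-5.4, 2.6, 4.5]
opening: 0.0218
gripper_force: 58.4
```

jog_arm(
  targets=[
    {"linear":[0,0,-8],"angular":[0,0,0],"jaw":18},
    {"linear":[0,0,-25],"angular":[0,0,0],"jaw":18},
    {"linear":[0,0,-50],"angular":[0,0,0],"jaw":18},
    {"linear":[0,0,-80],"angular":[0,0,0],"jaw":18},
    {"linear":[0,0,-110],"angular":[0,0,0],"jaw":18},
    {"linear":[0,0,-120],"angular":[0,0,0],"jaw":18},
  ],
)

```text
t: 5.8
eef_pos: [0.5345, 0.5142, 0.1538]
eef_rot: [0.184, 0.753, 0.585, -0.236]
wrist_force: [0.4, -0.1, -0.8]
opening: 0.0221
gripper_force: 58.6
```

```bash
python3 - <<'E'
from h import *
s=robot.observe();print(s["opening"],s["gripper_force"],s["wrist_force"],s["eef_pos"])
C=np.array([.497,.1747]);
yaw=.082; up=R.from_matrix(np.c_[[-np.sin(yaw),np.cos(yaw),0],[np.cos(yaw),np.sin(yaw),0],[0,0,-1]])
F=np.array([C[0]-.055*np.cos(yaw),C[1]-.055*np.sin(yaw)]);print(F)
rel([F[0],F[1]+.0,.07-.019+.09],up)
E
```

```text
0.0221457731496695 58.64625871181488 [ 0.43838635 -0.07564451 -0.79386829] [0.5344947  0.5141894  0.15383256]
[0.44218481 0.17019505]
lin [-285.1, -4.7, 213.8] ang [-0.0987, 0.6023, -0.3214]
```

jog_arm(
  targets=[
    {"linear":[-40,-1,10],"angular":[-0.02,0.1,-0.06],"jaw":18},
    {"linear":[-85,-1,45],"angular":[-0.04,0.24,-0.13],"jaw":18},
    {"linear":[-125,-2,85],"angular":[-0.065,0.39,-0.21],"jaw":18},
    {"linear":[-170,-3,120],"angular":[-0.09,0.52,-0.28],"jaw":18},
    {"linear":[-220,-4,160],"angular":[-0.0987,0.6023,-0.3214],"jaw":18},
    {"linear":[-260,-5,190],"angular":[-0.0987,0.6023,-0.3214],"jaw":18},
    {"linear":[-285.1,-4.7,213.8],"angular":[-0.0987,0.6023,-0.3214],"jaw":18},
    {"linear":[-285.1,-4.7,213.8],"angular":[-0.0987,0.6023,-0.3214],"jaw":18},
    {"linear":[-285.1,-4.7,213.8],"angular":[-0.0987,0.6023,-0.3214],"jaw":18},
  ],
)

```text
t: 6.92
eef_pos: [0.4413, 0.1692, 0.1401]
eef_rot: [-0.0, 0.678, 0.735, -0.002]
wrist_force: [0.5, -0.5, -1.0]
opening: 0.0222
gripper_force: 58.8
```

```bash
python3 - <<'E'
from h import *
s=robot.observe();p=s["eef_pos"];M=rot(s["eef_rot"]).as_matrix();print(p,M.round(3).tolist())
g=p-M[:,2]*.019
ps,ds=robot.read_camera("side"); pt,dt=robot.read_camera("top")
r={}
for c in("side","top"):
    for n in("sample_mid","sample_tip1","front_seat"):
        print(c,n,[(np.round(x["pixel"],1).tolist(),round(x["score"],2)) for x in robot.pinpoint(c,n)[:4]])
    print("pred g",proj(c,g),"tips",proj(c,g+M[:,0]*.0385),proj(c,g-M[:,0]*.0385))
for c,p_ in(("side",ps),("top",pt)):
    b=blue(p_,None,c,np.s_[180:300,230:400]); print(c,[x[0].round(1).tolist() for x in b])
a=cv2.resize(ps[190:310,270:390],(480,480),interpolation=2); b=cv2.resize(pt[200:300,240:340],(320,320),interpolation=2)
o=np.zeros((480,800,3),np.uint8); o[:,:480]=a; o[:320,480:]=b; cv2.imwrite("pics/place.png",o[:,:,::-1])
E
```

```text
[0.44128707 0.16915099 0.14011134] [[-0.081, 0.997, -0.002], [0.997, 0.081, -0.002], [-0.002, -0.002, -1.0]]
side sample_mid [([218.3, 350.6], 0.73)]
side sample_tip1 [([221.6, 346.5], 0.77), ([208.4, 349.0], 0.76), ([264.0, 325.9], 0.43)]
side front_seat [([256.9, 347.0], 0.69)]
pred g [213.3 349.4] tips [220.1 347.8] [207. 351.]
top sample_mid []
top sample_tip1 []
top front_seat []
pred g [269.1 292.4] tips [271.4 272.5] [266.9 312.2]
side [[232.4, 303.0], [234.1, 349.9], [251.2, 295.4], [252.8, 344.9]]
top [[214.9, 312.8], [220.5, 263.3]]
```

View pics/place.png

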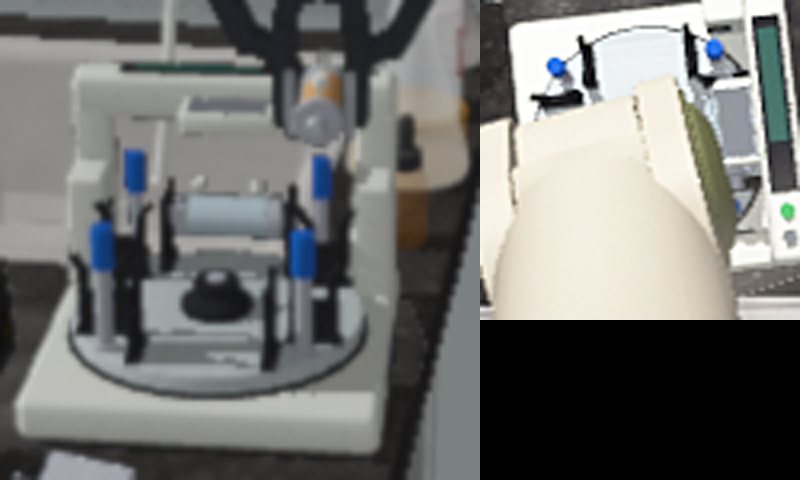

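```bash
python3 - <<'E'
from h import *
s=robot.observe();p=s["eef_pos"];M=rot(s["eef_rot"]).as_matrix();g=p-M[:,2]*.019
ps=cv2.imread("pics/side0.png") ; pt=cv2.imread("pics/top0.png"); now,_=robot.read_camera("side"); 
a=cv2.resize(now[205:280,330:370,::-1],(320,600),interpolation=cv2.INTER_NEAREST)
b=cv2.resize(pt[245:295,255:325],(480,343),interpolation=cv2.INTER_NEAREST)
o=np.zeros((600,800,3),np.uint8); o[:,:320]=a; o[:343,320:]=b
yaw=.082;C=np.array([.497,.1747,0]);Rz=R.from_euler("z",yaw)
W=lambda x,y,z:C+Rz.apply([x,y,z])
def dot(P,col):
    r,c=proj("side",P); x,y=(c-330+.5)*8,(r-205+.5)*8
    if 0<=x<320: cv2.circle(o,(int(x),int(y)),2,col,-1)
    r,c=proj("top",P); x,y=320+(c-255+.5)*6.857,(r-245+.5)*6.857
    if x>320 and y<343: cv2.circle(o,(int(x),int(y)),2,col,-1)
for sy in(.032,.037,-.032,-.037):
    for dx in(-.01,.01): dot(W(-.055+dx,sy,.086),(0,255,0) if sy>0 else (255,255,0))
    for dx in(-.00625,.00625): dot(W(-.055+dx,sy,.065),(0,255,0)if sy>0 else (255,255,0))
for sx,sy in((-1,1),(-1,-1)): dot(W(.0509*sx,.0509*sy,.109),(0,0,255))
for k in(-.0385,.0385):
    P=g+M[:,0]*k; r,c=proj("side",P); cv2.circle(o,(int((c-330+.5)*8),int((r-205+.5)*8)),2,(255,0,255),-1)
cv2.imwrite("pics/zoom.png",o)
E
```

```text
(no output)
```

View pics/zoom.png

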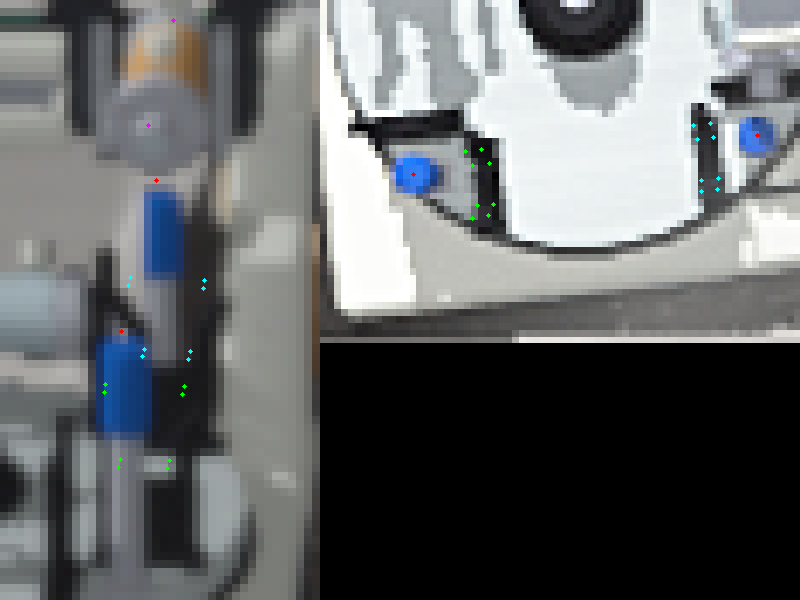

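jog_arm(
  targets=[
    {"linear":[1.5,0,15],"angular":[0,0,0],"jaw":18},
    {"linear":[1.5,0,35],"angular":[0,0,0],"jaw":18},
    {"linear":[1.5,0,50],"angular":[0,0,0],"jaw":18},
    {"linear":[1.5,0,58],"angular":[0,0,0],"jaw":18},
    {"linear":[1.5,0,62],"angular":[0,0,0],"jaw":18},
    {"linear":[1.5,0,66],"angular":[0,0,0],"jaw":18},
    {"linear":[1.5,0,69],"angular":[0,0,0],"jaw":18},
    {"linear":[1.5,0,71],"angular":[0,0,0],"jaw":18},
    {"linear":[1.5,0,72],"angular":[0,0,0],"jaw":18},
    {"linear":[1.5,0,72],"angular":[0,0,0],"jaw":18},
  ],
)

```text
t: 8.62
eef_pos: [0.4405, 0.17, 0.068]
eef_rot: [-0.0, 0.678, 0.735, -0.002]
wrist_force: [-0.4, -0.2, -1.1]
opening: 0.0223
gripper_force: 58.8
```

jog_arm(
  targets=[
    {"linear":[0,0.8,3],"angular":[0,0,0],"jaw":18},
    {"linear":[0,0.8,6],"angular":[0,0,0],"jaw":18},
    {"linear":[0,0.8,8],"angular":[0,0,0],"jaw":18},
    {"linear":[0,0.8,10],"angular":[0,0,0],"jaw":18},
    {"linear":[0,0.8,10],"angular":[0,0,0],"jaw":18},
  ],
)

```text
t: 9.25
eef_pos: [0.4411, 0.17, 0.0578]
eef_rot: [-0.0, 0.678, 0.735, -0.002]
wrist_force: [0.4, 0.4, -0.5]
opening: 0.0222
gripper_force: 58.8
```

```bash
python3 - <<'E'
from h import *
now,_=robot.read_camera("side"); 
a=cv2.resize(now[215:280,310:375,::-1],(600,600),interpolation=cv2.INTER_CUBIC); cv2.imwrite("pics/seat.png",a)
E
```

```text
(no output)
```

View pics/seat.png

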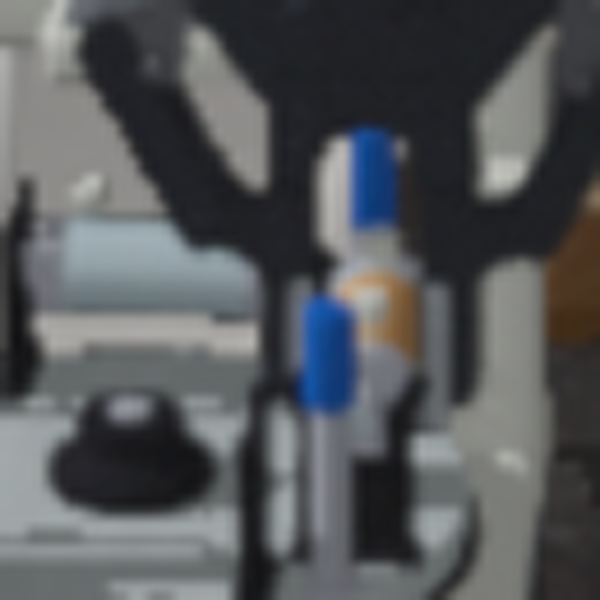

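jog_arm(
  targets=[
    {"linear":[0,0,1],"angular":[0,0,0],"jaw":18},
    {"linear":[0,0,2],"angular":[0,0,0],"jaw":18},
    {"linear":[0,0,3],"angular":[0,0,0],"jaw":18},
    {"linear":[0,0,4],"angular":[0,0,0],"jaw":18},
    {"linear":[0,0,4],"angular":[0,0,0],"jaw":18},
  ],
)

```text
t: 9.93
eef_pos: [0.4411, 0.17, 0.0539]
eef_rot: [-0.0, 0.678, 0.735, -0.002]
wrist_force: [0.1, -0.8, -0.6]
opening: 0.0224
gripper_force: 58.8
```

jog_arm(
  targets=[
    {"linear":[0,0,0.7],"angular":[0,0,0],"jaw":18},
    {"linear":[0,0,1.4],"angular":[0,0,0],"jaw":18},
    {"linear":[0,0,2],"angular":[0,0,0],"jaw":18},
    {"linear":[0,0,2],"angular":[0,0,0],"jaw":18},
  ],
)

```text
t: 10.42
eef_pos: [0.4413, 0.1701, 0.0528]
eef_rot: [-0.0, 0.678, 0.735, -0.001]
wrist_force: [-2.4, -0.2, 17.5]
opening: 0.0222
gripper_force: 60.7
```

jog_arm(
  targets=[
    {"linear":[0,0,-0.4],"angular":[0,0,0],"jaw":18},
    {"linear":[0,0,-0.8],"angular":[0,0,0],"jaw":20},
    {"linear":[0,0,-0.8],"angular":[0,0,0],"jaw":24},
    {"linear":[0,0,-0.8],"angular":[0,0,0],"jaw":28},
    {"linear":[0,0,-0.8],"angular":[0,0,0],"jaw":32},
    {"linear":[0,0,-0.8],"angular":[0,0,0],"jaw":38},
    {"linear":[0,0,-0.8],"angular":[0,0,0],"jaw":40},
    {"linear":[0,0,-0.8],"angular":[0,0,0],"jaw":40},
  ],
)

```text
t: 11.42
eef_pos: [0.4412, 0.17, 0.0527]
eef_rot: [-0.0, 0.678, 0.735, -0.002]
wrist_force: [-0.2, -0.6, 0.1]
opening: 0.0399
gripper_force: 0.0
```

jog_arm(
  targets=[
    {"linear":[0,0,-5],"angular":[0,0,0],"jaw":40},
    {"linear":[0,0,-15],"angular":[0,0,0],"jaw":40},
    {"linear":[0,0,-35],"angular":[0,0,0],"jaw":40},
    {"linear":[0,0,-65],"angular":[0,0,0],"jaw":40},
    {"linear":[0,0,-100],"angular":[0,0,0],"jaw":40},
    {"linear":[40,0,-110],"angular":[0,0,0],"jaw":20},
    {"linear":[90,10,-110],"angular":[0,0,0],"jaw":0},
    {"linear":[140,20,-110],"angular":[0,0,0],"jaw":0},
    {"linear":[160,30,-110],"angular":[0,0,0],"jaw":0},
    {"linear":[160,30,-110],"angular":[0,0,0],"jaw":0},
  ],
)

```text
t: 12.68
eef_pos: [0.4584, 0.3339, 0.1627]
eef_rot: [-0.0, 0.677, 0.736, -0.001]
wrist_force: [-0.1, -0.1, 0.2]
opening: -0.0
gripper_force: 0.0
```

```bash
python3 - <<'E'
from h import *
ps,ds=robot.read_camera("side"); pt,dt=robot.read_camera("top")
for c in("side","top"):
    for n in("sample_mid","sample_tip1","front_seat"):
        print(c,n,[(np.round(x["pixel"],1).tolist(),round(x["score"],2)) for x in robot.pinpoint(c,n)[:4]])
print("seat pred",proj("side",[.4412,.17,.07]),proj("top",[.4412,.17,.07]))
for c,p_ in(("side",ps),("top",pt)): print(c,[x[0].round(1).tolist() for x in blue(p_,None,c,np.s_[180:300,230:400])])
a=cv2.resize(ps[215:275,310:370],(480,480),interpolation=2); b=cv2.resize(pt[245:290,265:320],(320,262),interpolation=2)
o=np.zeros((480,800,3),np.uint8); o[:,:480]=a; o[:262,480:]=b; cv2.imwrite("pics/seated.png",o[:,:,::-1])
print(robot.observe()["eef_pos"])
E
```

```text
side sample_mid [([252.8, 347.0], 0.67)]
side sample_tip1 [([251.3, 350.1], 0.72), ([258.5, 347.3], 0.65), ([246.4, 348.6], 0.58), ([243.3, 325.5], 0.19)]
side front_seat [([258.0, 346.6], 0.78)]
top sample_mid [([274.1, 295.6], 0.73), ([266.7, 433.3], 0.56)]
top sample_tip1 [([269.2, 315.7], 0.81), ([267.9, 274.1], 0.76)]
top front_seat []
seat pred [253.3 349.4] [270.  294.6]
side [[232.4, 303.0], [234.1, 349.9], [251.2, 295.4], [253.0, 344.4]]
top [[214.9, 312.8], [220.5, 263.3], [264.0, 318.0], [269.9, 268.4]]
[0.45847629 0.3314803  0.16247552]
```

View pics/seated.png

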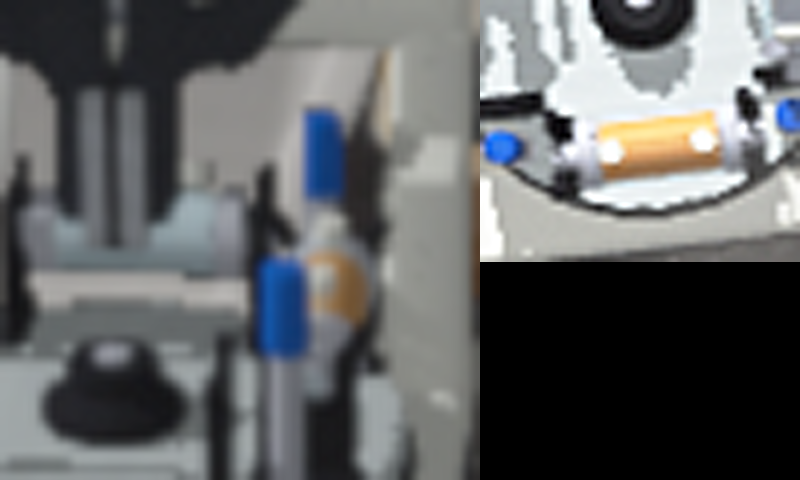

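```bash
python3 - <<'E'
from h import *
s=robot.observe();p0=s["eef_pos"];R0=rot(s["eef_rot"])
C=np.array([.497,.1747]);n=np.array([.26,.966])
P=lambda d,g:np.r_[C+.072*np.array([np.cos(np.radians(139.7+d)),np.sin(np.radians(139.7+d))])+n*(.017+g),.093]
print(R0.as_matrix().round(3).tolist())
for d,g in[(0,.018),(0,.002)]+[(k,0) for k in np.arange(3,55,3)]:
    print(d,g,(R0.inv().apply(P(d,g)-p0)*1e3).round(1).tolist())
E
```

```text
[[-0.08, 0.997, -0.003], [0.997, 0.08, -0.003], [-0.002, -0.003, -1.0]]
0 0.018 [-75.4, -13.2, 69.7]
0 0.002 [-90.5, -18.5, 69.7]
3 0 [-95.1, -21.8, 69.8]
6 0 [-98.0, -24.2, 69.8]
9 0 [-101.0, -26.5, 69.8]
12 0 [-104.1, -28.7, 69.8]
15 0 [-107.3, -30.6, 69.8]
18 0 [-110.6, -32.4, 69.8]
21 0 [-114.0, -34.0, 69.9]
24 0 [-117.5, -35.5, 69.9]
27 0 [-121.1, -36.7, 69.9]
30 0 [-124.7, -37.8, 69.9]
33 0 [-128.3, -38.7, 69.9]
36 0 [-132.1, -39.3, 69.9]
39 0 [-135.8, -39.8, 69.9]
42 0 [-139.6, -40.1, 69.9]
45 0 [-143.3, -40.2, 69.9]
48 0 [-147.1, -40.1, 69.9]
51 0 [-150.8, -39.8, 70.0]
54 0 [-154.6, -39.3, 70.0]
```

jog_arm(
  targets=[
    {"linear":[-30,-5,0],"angular":[0,0,0.15],"jaw":0},
    {"linear":[-60,-10,10],"angular":[0,0,0.3],"jaw":0},
    {"linear":[-73,-12,35],"angular":[0,0,0.35],"jaw":0},
    {"linear":[-73,-12,60],"angular":[0,0,0.35],"jaw":0},
    {"linear":[-73,-12,69.7],"angular":[0,0,0.35],"jaw":0},
    {"linear":[-77,-13.5,69.7],"angular":[0,0,0.35],"jaw":0},
    {"linear":[-82,-15.5,69.7],"angular":[0,0,0.35],"jaw":0},
    {"linear":[-87,-17.5,69.7],"angular":[0,0,0.35],"jaw":0},
    {"linear":[-91,-19,69.7],"angular":[0,0,0.35],"jaw":0},
    {"linear":[-95,-21.8,69.8],"angular":[0,0,0.35],"jaw":0},
    {"linear":[-98,-24.2,69.8],"angular":[0,0,0.35],"jaw":0},
    {"linear":[-98,-24.2,69.8],"angular":[0,0,0.35],"jaw":0},
  ],
)

```text
t: 14.58
eef_pos: [0.4419, 0.2327, 0.0929]
eef_rot: [0.0, 0.795, 0.606, -0.002]
wrist_force: [0.3, 4.3, 2.1]
opening: -0.0002
gripper_force: 1.7
```

```bash
python3 - <<'E'
from h import *
ps,ds=robot.read_camera("side"); pt,dt=robot.read_camera("top")
for c,p_ in(("side",ps),("top",pt)): print(c,[x[0].round(1).tolist() for x in blue(p_,None,c,np.s_[180:300,230:400])])
b=cv2.resize(pt[195:300,235:345],(560,534),interpolation=2); cv2.imwrite("pics/push.png",b[:,:,::-1])
print(robot.observe()["eef_pos"])
E
```

```text
side [[233.4, 300.4], [252.4, 296.9]]
top [[212.6, 309.8], [223.4, 261.1], [261.0, 320.2]]
[0.44211192 0.23279496 0.09284268]
```

jog_arm(
  targets=[
    {"linear":[-3.6,-1.1,0],"angular":[0,0,0],"jaw":0},
    {"linear":[-7.3,-2.1,0],"angular":[0,0,0],"jaw":0},
    {"linear":[-11,-2.8,0],"angular":[0,0,0],"jaw":0},
    {"linear":[-14.6,-3.4,0],"angular":[0,0,0],"jaw":0},
    {"linear":[-18.4,-3.7,0],"angular":[0,0,0],"jaw":0},
    {"linear":[-22.2,-3.9,0],"angular":[0,0,0],"jaw":0},
    {"linear":[-26,-3.8,0],"angular":[0,0,0],"jaw":0},
    {"linear":[-29.7,-3.6,0],"angular":[0,0,0],"jaw":0},
    {"linear":[-33.5,-3.1,0],"angular":[0,0,0],"jaw":0},
    {"linear":[-37.2,-2.5,0],"angular":[0,0,0],"jaw":0},
    {"linear":[-40.9,-1.6,0],"angular":[0,0,0],"jaw":0},
    {"linear":[-44.5,-0.7,0],"angular":[0,0,0],"jaw":0},
    {"linear":[-48,0.6,0],"angular":[0,0,0],"jaw":0},
    {"linear":[-51.6,1.9,0],"angular":[0,0,0],"jaw":0},
    {"linear":[-54,3,0],"angular":[0,0,0],"jaw":0},
    {"linear":[-54,3,0],"angular":[0,0,0],"jaw":0},
  ],
)

```text
t: 16.68
eef_pos: [0.4308, 0.1791, 0.093]
eef_rot: [0.0, 0.796, 0.606, -0.002]
wrist_force: [0.1, -0.8, -0.1]
opening: -0.0001
gripper_force: 0.0
```

```bash
python3 - <<'E'
from h import *
ps,ds=robot.read_camera("side"); pt,dt=robot.read_camera("top")
for c,p_ in(("side",ps),("top",pt)): print(c,[x[0].round(1).tolist() for x in blue(p_,None,c,np.s_[180:300,230:400])])
print(robot.observe()["eef_pos"],[(x["pixel"],x["score"]) for x in robot.pinpoint("side","sample_mid")])
E
```

```text
side [[230.4, 313.5], [247.1, 289.3], [255.7, 333.4]]
top [[214.4, 269.9], [221.0, 318.9], [270.2, 313.4]]
[0.43066237 0.17947647 0.09296945] [([245.3, 330.2], 0.79), ([245.6, 335.6], 0.18)]
```

jog_arm(
  targets=[
    {"linear":[0,0,0],"angular":[0,0,0],"jaw":0},
    {"linear":[0,0,-5],"angular":[0,0,0],"jaw":0},
    {"linear":[0,0,-20],"angular":[0,0,0],"jaw":0},
    {"linear":[0,0,-50],"angular":[0,0,0],"jaw":0},
    {"linear":[0,0,-90],"angular":[0,0,0],"jaw":0},
    {"linear":[40,0,-110],"angular":[0,0,0],"jaw":0},
    {"linear":[90,0,-110],"angular":[0,0,0],"jaw":0},
    {"linear":[140,0,-110],"angular":[0,0,0],"jaw":0},
    {"linear":[190,0,-110],"angular":[0,0,0],"jaw":0},
    {"linear":[190,0,-110],"angular":[0,0,0],"jaw":0},
    {"linear":[190,0,-110],"angular":[0,0,0],"jaw":0},
    {"linear":[190,0,-110],"angular":[0,0,0],"jaw":0},
  ],
)

```text
t: 18.32
eef_pos: [0.4813, 0.3615, 0.2026]
eef_rot: [0.0, 0.796, 0.605, -0.002]
wrist_force: [-0.2, 0.3, -0.5]
opening: 0.0001
gripper_force: 0.0
```

```bash
python3 - <<'E'
from h import *
ps,ds=robot.read_camera("side"); pt,dt=robot.read_camera("top")
for c,p_ in(("side",ps),("top",pt)): print(c,[x[0].round(1).tolist() for x in blue(p_,None,c,np.s_[180:300,230:400])])
a=cv2.resize(ps[200:290,270:360],(480,480),interpolation=2); b=cv2.resize(pt[195:300,240:340],(320,336),interpolation=2)
o=np.zeros((480,800,3),np.uint8); o[:,:480]=a; o[:336,480:]=b; cv2.imwrite("pics/end.png",o[:,:,::-1])
E
```

```text
side [[234.0, 349.9], [233.3, 303.2], [251.4, 294.9], [252.9, 344.9]]
top [[214.9, 312.8], [220.5, 263.3], [264.1, 318.0], [269.9, 268.4]]
```

View pics/end.png

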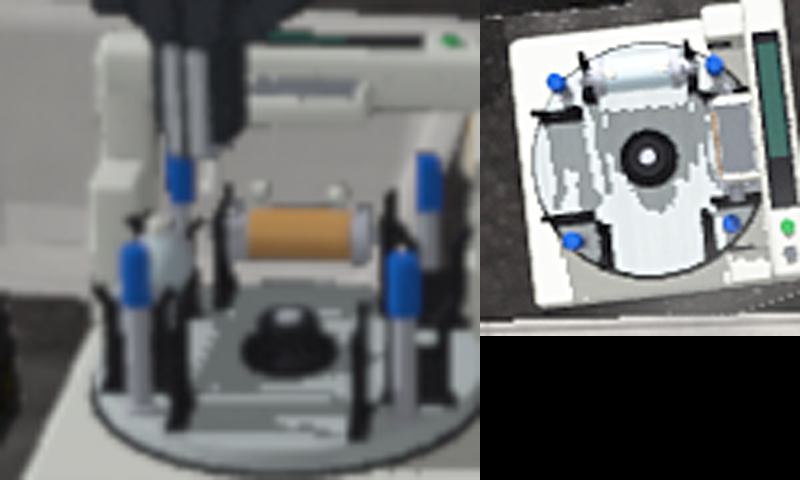

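The final view shows the amber cell level under the hood (side crop around (300, 232)) with its stoppers up. The blank is seated at the rear, all posts are back at detent positions, and the robot is clear.

```bash
python3 -c "
from cell import robot
print(robot.sign_off())"
```

```text
the job is handed in; nothing more can be done
None
```

The job is handed in, at about 18 s on the robot's clock: the amber cell sits stoppers-up in the light path under the hood with the turntable in its detent, the blank is seated at the rear, and I kept clear of the flask and bottles but did not re-check them at the end.

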